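# Index the sample cell and hold its purge valve open

## Task

Push the sample-cell carrier (it has a black knob for this) along the rail, out from under the clear dry-gas hood, until it clicks home in the first station. Then take the red wing key from the steel tray, fit its two lugs through the slots of the purge port on top of the cell, push it in against the spring and turn it clockwise (seen from above) against the return spring as far as it goes, just under a quarter turn. The valve only stays open while it is held, so finish still gripping the key, pushed in and turned to the stop, and do not knock over any of the vials and bottles.

Things in the scene. Friction and masses are not known exactly. Their poses are not given: they have to be found in the camera images.
- rail: Aluminium linear rail fixed to the worktop, 70 mm wide (feet 114 mm), 380 mm long along its own y, a steel guide on top and a notched index strip on its front (-x) side; origin at the centre of its underside, z up. The carrier runs towards the rail's -y end (to the robot's right).
- carrier (a joint): Travel of the carrier along the rail's -y, m. Starts under the hood between 0 and 0.03, held by 1 to 2 N of friction. Sprung click stations at 0.135 (the first, wanted) and 0.225 (the second, not wanted): a roller drops into a V notch and pulls the carrier in from about 7 mm either side; some 7 N push it out of a notch. End stops at -0.005 and 0.235.
- knob (a point): Point on the axis of the carrier's push knob, 85 mm above the worktop: a black upright cylinder, 18 mm in diameter, from 55 to 99 mm above the worktop, in front of the rail (78 mm to the rail's -x from the cell's axis). Frame parallel to the rail's. The tongue beneath it is 52 mm high.
- station (a point): Point fixed on the rail: where the centre of the purge port (point port) stands when the carrier is in the first station. Its frame is parallel to the rail's.
- port (a point): Centre of the brass rim of the purge port on the steel sample cell (62 mm diameter), 86 mm above the worktop; moves with the carrier. z up; x along the two entry slots (straight across the rail, white line on the rim at each). Bore 33 mm in diameter; slots 14 mm wide, 46 mm from end to end, through a brass ledge 6 mm thick. A white spring plate stands in the bore 4 mm below the rim.
- port_spring (a joint): How far the white plate in the port is pushed down, m: 0 at rest; 3.6 N at 0, growing by 0.45 N per mm. The key's lugs clear the underside of the ledge when it reads 0.008; 0.011 with the key fully home (its flange on the rim).
- purge_valve (a joint): Turn of the purge valve under the ledge, rad: 0 closed, 1.25 at the stop (fully open), clockwise from above. The key's lugs meet it after turning about 6 degrees from the slots and carry it round, so the key turns about 78 degrees in all, to the red dots on the rim. Its return spring gives 0.04 to 0.13 N m and closes it and frees the key when let go.
- key: Red wing key, 50 mm tall, 0.12 kg, upright on the tray floor (2 mm above the worktop). Origin under its centre, z up, x along lugs and wing (ends alike). Plug 28 mm in diameter, two lugs at its foot (40 mm over both, 9 wide, 6 tall); flange 50 mm in diameter, 15 to 19 mm up; wing 24 to 50 mm up, 46 mm in x, 14 mm thick in y: grip across it. Flange on the rim = foot 15 mm below the rim.
- tray: Shallow steel tray fixed on the worktop, 178 mm in its x, 248 mm in its y, rim 20 mm high; origin at the centre of its underside. A monitor stands behind it, from about x = 0.65 m on.
- vial_a: Glass vial with black cap, 23 mm in diameter, 50 mm tall, standing in the tray's far right corner; origin under its centre.
- vial_b: Glass vial with white cap, 23 mm in diameter, 50 mm tall, standing in the tray next to the other; origin under its centre.
- dropper_bottle: Amber dropper bottle, 38 mm in diameter, 107 mm tall, standing behind the rail; origin under its centre.
- wash_bottle: White squeeze bottle with red spout, 166 mm tall, standing behind the rail; origin under it.
- hood (a point): Centre of the underside of the clear hood roof over the rail's +y end, 96 mm above the worktop; frame parallel to the rail's. From here the roof reaches 50 mm to either side in x and 60 mm in y; it is open at the front and at both ends; a bracket and brass gas nozzle stand along its back edge, up to 126 mm above the worktop.
- microscope: Fixed microscope between the tray and the rail; origin under its centre. It reaches 175 mm from there towards the robot (round stage 150 to 170 mm and eyepieces 360 to 440 mm above the worktop) and 110 mm to either side, and is 550 mm tall: pass in front of it.

How it is judged:
On the way, in this order (a step that is already met when the one before it is completed fails the run):
1. the carrier rests in the first station of the rail (value of joint carrier between 0.131 and 0.139 m and velocity of joint carrier between -0.01 and 0.01 m/s), for 0.3 s.
2. the key is pushed into the port until its lugs are below the ledge (horizontal distance between key and port below 0.005 m and z of key in the frame of port below -0.0115 m and value of joint port_spring above 0.006 m), for 0.1 s.
At the end, for the whole second after the job is handed in: Ends holding: fingers grip the key (over 2 N); it stands in the port within 5 mm, upright to 0.12 rad, foot at least 10.5 mm below the rim, spring plate down over 6 mm, valve held open past 1.1 rad (stop 1.25), carrier in the first station (0.131 to 0.139 m) (value of joint carrier between 0.131 and 0.139 m and horizontal distance between key and port below 0.005 m and z of key in the frame of port below -0.0105 m and angle between key's own z axis and vertical below 0.12 rad and value of joint port_spring above 0.006 m and value of joint purge_valve above 1.1 rad and contact force between the fingers and key above 2 N and linear speed of key below 0.02 m/s); the arm keeps its last pose, push and grip.
It fails at once if a vial or bottle is knocked over (angle between any of vial_a, vial_b, dropper_bottle, wash_bottle's own z axis and vertical above 0.5 rad).
It also fails if it takes over 72 s, if anything falls off the work surface, if the arm or the gripper's body presses on something with over 40 N, if the wrist force passes 120 N, or if a joint passes its speed limit or range.

## Robot

A 7-joint arm with a two-finger parallel gripper is mounted at the origin on a cart in front of the work surface, level with it; the furniture and walls round the work are solid. World frame = base frame: x ahead of the robot, y to its left, z up, the work surface at z = 0. Lengths are in m, angles in rad, forces in N, time in s.
With the tool pointing down it reaches from about 0.425 to 0.875 m from the base axis. Payload 4.7 kg.
Tool frame: the origin (TCP) lies between the finger pads; the fingertips stand 14 mm ahead of it and the grasp point (between the pads) lies 5 mm behind it; z points along the fingers, y is the line along which they close (so a half turn about z gives the same grasp; the last joint's range is limited). The gripper opens to 87 mm and grips with 3 to 60 N. Pads are 19 mm wide; open, the fingers measure 117 mm over their backs; the gripper's body (75 mm by 190 mm) begins 51 mm behind the grasp point.
Start: joints at [-1.169, 0.321, -0.07, 1.45, 0.023, 1.371, -0.057], TCP at [0.246, 0.602, 0.237] pointing down, gripper open.
Joint ranges: [-2.86, 2.86], [-0.3, 2.09], [-1.38, 1.24], [0.06, 2.45], [-1.56, 4.7], [0.09, 2.05], [-2.69, 2.69]. Speed limits (rad/s): [2.57, 2.57, 3.14, 3.14, 3.14, 3.14, 3.14].

## Interface

Orientations are given as a rotation vector (axis times angle).
In Python, from bench import ctrl gives the robot as it stands.
- The arm moves only by the tool step_arm, never from a script. Its argument "commands" is a list of rows, each an object with "travel": the shift along the tool's x, y, z in m, a list of three; "turn": the turn, a rotation vector about the tool's x, y, z in degrees, a list of three. A call has 1 to 5 rows; each row is the pose to reach, as a shift and turn from the pose commanded when the call began, along the tool's axes at that moment; what a row does not reach only later rows make up. A row lasts 1/10 s, in which the tool goes at most 50 mm and 8.59 degrees, less where a joint would pass 70% of its speed; a pose out of reach is approached as far as the arm can. A call with a gripper value outside its range is refused whole. "gripper" is the opening, from 0 (shut) to 1 (fully open), set as the call begins (left out, the last holds). The fingers move at their own pace and stop on an object; "force" is the grip in N (left out, the last holds). Time passes only in rows, so rows that repeat a pose let the fingers close. It gives the time, the measured TCP pose, the force, the opening and the grip force at its end, in the units of the state.
- ctrl.get_state(): the state, without advancing time (a new reading comes with each control period).
- ctrl.get_image(name): name is "scene" or "top"; returns the picture (480x640x3 uint8, red, green, blue); there is no depth.
- ctrl.camera_model(name): a dict with "fx", "fy", "cx", "cy" (pixels), "R" (3x3) and "t" (3): a world point X has camera coordinates R X + t. Camera axes: x right, y down, z forward; pixel columns grow to the right and rows downward; lengths in m; the calibration is good to about 2 mm. A picture is of the moment at which its call begins. camera_model takes no time and is no camera call.
- ctrl.close_job(): hands the job in; it is judged then, once.
The state is a dict: "time": time; "joint_positions": joint angles; "qd": joint speeds; "joint_torque": joint torques, N m; "position": TCP position; "tool_rot": TCP orientation; "ft_force": force on the tool from outside, world axes, zero at the start; "torque": the same for the moment, N m; "grip_width": opening from 0.0 (shut) to 1.0 (fully open); "grip_force": force on a finger pad.
Only numpy, scipy, OpenCV 4.12 (cv2) and the standard library are available. Lean on these libraries where they do the work, as an engineer would, in place of code of your own. Each camera call takes 0.05 s, during which the arm holds its last target. There are 200 camera calls.

## Working session

There is one attempt and no reset: what is moved stays moved. The work goes in short steps, Python scripts to look and compute and a tool call to move; the robot and the scene stay as the last step left them, time stands still between calls to the robot, and variables do not carry over. Pictures are saved under pics/ and viewed, at most 10 in all, crops included, and the job is handed in when it is done.

Besides the shell and the picture viewer there is one more tool, called after "Call:" as name(argument=value, ...), one argument or row to a line, values as JSON. step_arm: Moves the arm, as the interface text tells. Its arguments: {"type":"object","properties":{"commands":{"type":"array"},"gripper":{"type":"number"},"force":{"type":"number"}},"required":["commands"]}

```bash
mkdir -p pics; ls; python3 - <<'E'
from bench import ctrl
import cv2,numpy as np
for n in("scene","top"):
    im=ctrl.get_image(n); cv2.imwrite(f"pics/{n}0.png",im[:,:,::-1])
    m=ctrl.camera_model(n); print(n,m['fx'],m['cx'],m['cy'],np.round(-np.array(m['R']).T@m['t'],3),np.round(m['R'],3).tolist())
s=ctrl.get_state();print(s['time'],s['position'],s['tool_rot'])
E
```

```text
pics
scene 464.1831698215104 321.2393191857645 249.4206966242957 [-0.243 -0.564  0.701] [[0.596, -0.803, 0.016], [-0.402, -0.316, -0.859], [0.695, 0.506, -0.511]]
top 473.6236150467802 317.3769487036473 238.14505152426145 [0.444 0.007 1.48 ] [[-0.015, -1.0, -0.021], [-0.995, 0.017, -0.097], [0.097, 0.02, -0.995]]
0.1 [0.24565825 0.60127479 0.23557687] [-6.05265147e-01 -3.08246224e+00  2.67871910e-03]
```

View pics/scene0.png

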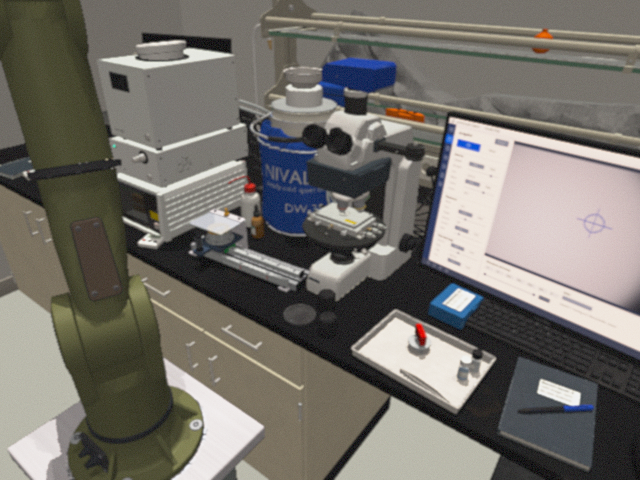

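View pics/top0.png

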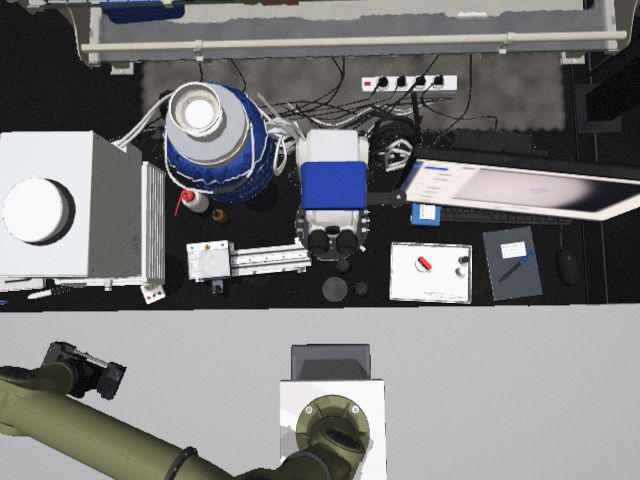

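The scene view shows the rail and hood at about (215,230), and the key in the tray at (420,335). In the top view the hood is at about (210,260), the knob near (218,286), the rail runs to (308,256), the key is at (424,264) and the vials are at (462,265). Next I'll zoom in and measure.

```bash
cat > h.py <<'E'
from bench import ctrl
import cv2,numpy as np
def cam(n):
    m=ctrl.camera_model(n); return m,np.array(m['R']),np.array(m['t'])
def ray(n,u,v,z):
    m,R,t=cam(n); d=R.T@np.array([(u-m['cx'])/m['fx'],(v-m['cy'])/m['fy'],1]); c=-R.T@t
    return c+d*(z-c[2])/d[2]
def proj(n,X):
    m,R,t=cam(n); p=R@np.array(X)+t; return m['fx']*p[0]/p[2]+m['cx'],m['fy']*p[1]/p[2]+m['cy']
def red(im,box):
    h=cv2.cvtColor(im,cv2.COLOR_RGB2HSV); x0,y0,x1,y1=box
    k=((h[...,0]<8)|(h[...,0]>172))&(h[...,1]>150)&(h[...,2]>90); z=np.zeros(k.shape,np.uint8); z[y0:y1,x0:x1]=k[y0:y1,x0:x1]
    return z
E
python3 - <<'E'
from h import *
a=cv2.imread('pics/top0.png');b=cv2.imread('pics/scene0.png')
f=lambda i,x,y,w,h,s:cv2.resize(i[y:y+h,x:x+w],None,fx=s,fy=s,interpolation=cv2.INTER_CUBIC)
c=np.vstack([f(a,180,230,140,70,5.7)[:,:798],f(b,180,195,140,100,5.7)[:200,:798]])
t=f(a,180,230,140,70,5.5)[:, :770]; s=f(b,180,200,100,60,5.5)[:215]
o=np.zeros((600,800,3),np.uint8);o[:t.shape[0],:t.shape[1]]=t;
s=f(b,180,200,130,95,2.15)[:,:];o[386:386+min(214,s.shape[0]),:s.shape[1]]=s[:214]
q=f(a,385,235,95,70,4);o[386:600,300:300+q.shape[1]]=q[:214,:500];cv2.imwrite('pics/crop1.png',o)
for n,i,box in(('top',a,(410,250,440,275)),('scene',b,(405,315,435,352))):
    k=red(i[:,:,::-1],box);p=cv2.findNonZero(k);print(n,len(p),cv2.minAreaRect(p),p.reshape(-1,2).mean(0))
    u,v=p.reshape(-1,2).mean(0);print(ray(n,u,v,.052 if n=='top' else .039))
    if n=='top':
        d=cv2.PCACompute(p.reshape(-1,2).astype(np.float32),None)[1][0];e=ray(n,u+10*d[0],v+10*d[1],.052)-ray(n,u,v,.052);print('ang',np.degrees(np.arctan2(e[1],e[0])))
E
```

```text
top 67 ((424.5000305175781, 262.5), (14.142135620117188, 4.242640495300293), 45.0) [424.37313433 262.32835821]
[ 0.50540902 -0.28537772  0.052     ]
ang -136.25664529602204
scene 125 ((421.0294494628906, 333.61767578125), (21.10059928894043, 7.033533096313477), 75.96376037597656) [420.664 333.176]
[ 0.50582864 -0.28771641  0.039     ]
```

View pics/crop1.png

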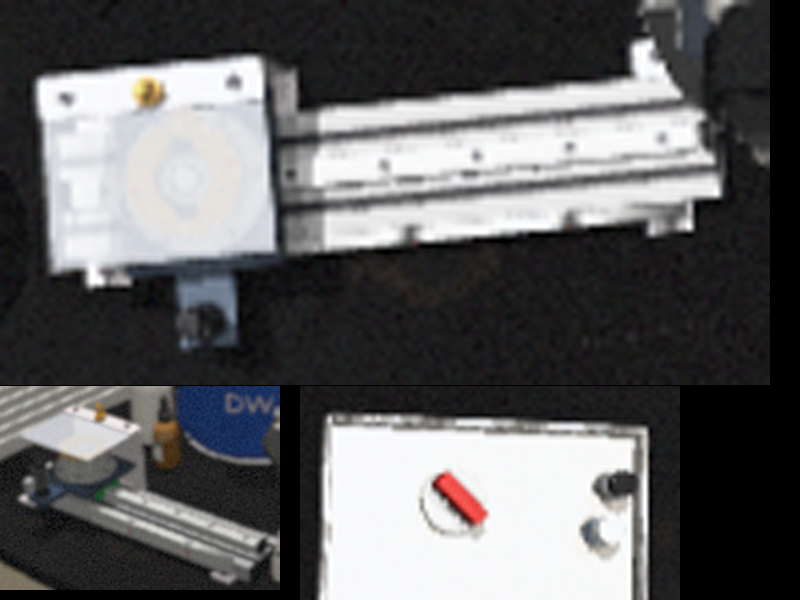

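The crop shows the port ring centred at top pixel (213.1,262.7), the knob at about (217.8,288.5), and the rail sloping about -0.095 in the image. The key's wing lies along the image diagonal at about 45°, and the vials are about 40 mm to its right. Now I'll compute the grasp of the knob.

```bash
cat >> h.py <<'E'
from scipy.spatial.transform import Rotation as Ro
def go(p,yaw):
    "tool travel/turn from now to TCP p, tool down with its y axis at yaw (deg, mod 180)"
    s=ctrl.get_state(); R=Ro.from_rotvec(s['tool_rot']); y=np.radians(yaw); ty=np.array([np.cos(y),np.sin(y),0])
    if ty@R.as_matrix()[:,1]<0: ty=-ty
    G=Ro.from_matrix(np.c_[np.cross(ty,[0,0,-1]),ty,[0,0,-1]])
    print('t',s['time'],'pos',np.round(s['position'],4),'j7',np.round(s['joint_positions'][6],2),'travel',np.round(R.inv().apply(np.array(p)-s['position']),4),'turn',np.round(np.degrees((R.inv()*G).as_rotvec()),1))
E
python3 - <<'E'
from h import *
P=ray('top',213.1,262.7,.086);K=ray('top',217.8,288.5,.099);print('port',P,'knob',K,K-P)
a,b=ray('top',180+285/5.5,230+140/5.5,.03),ray('top',180+720/5.5,230+100/5.5,.03);c,d=ray('top',180+285/5.5,230+212/5.5,.03),ray('top',180+715/5.5,230+170/5.5,.03)
for e in(b-a,d-c):print(np.degrees(np.arctan2(e[0],-e[1])))
e=(ray('top',180+188/5.5,230+122/5.5,.086)-ray('top',180+180/5.5,230+230/5.5,.086));print(np.degrees(np.arctan2(e[1],e[0])))
# knob in scene
b=cv2.imread('pics/scene0.png')
print('proj knob scene',proj('scene',[K[0],K[1],.08]),proj('scene',P))
th=np.radians(5);k=P+np.array([-.078*np.cos(th),-.078*np.sin(th),0]);print('knob from port',k)
go([k[0],k[1],.16],95); go([k[0],k[1],.08],95)
E
```

```text
port [0.51248643 0.34336253 0.086     ] knob [0.43648703 0.32594405 0.099     ] [-0.0759994  -0.01741849  0.013     ]
4.342128889532278
4.6854429589040265
-3.8690932552910335
proj knob scene (np.float64(201.63753717679947), np.float64(241.50699926971487)) (np.float64(218.26769801149024), np.float64(227.1233337169624))
knob from port [0.43478325 0.33656438 0.086     ]
t 0.1 pos [0.2457 0.6013 0.2356] j7 -0.06 travel [-0.2752 -0.1734  0.0759] turn [ -0.1  -0.  -27.2]
t 0.1 pos [0.2457 0.6013 0.2356] j7 -0.06 travel [-0.2752 -0.1733  0.1559] turn [ -0.1  -0.  -27.2]
```

Call:
step_arm(
  commands=[
    {"travel": [-0.277, -0.179, 0.07], "turn": [0, 0, -27]},
    {"travel": [-0.277, -0.179, 0.07], "turn": [0, 0, -27]},
    {"travel": [-0.277, -0.179, 0.07], "turn": [0, 0, -27]},
    {"travel": [-0.277, -0.179, 0.07], "turn": [0, 0, -27]},
    {"travel": [-0.277, -0.179, 0.07], "turn": [0, 0, -27]},
  ],
  gripper=1,
)

```text
time: 0.6
position: [0.3853, 0.401, 0.1844]
tool_rot: [0.132, -3.139, 0.0]
ft_force: [0.3, 0.9, -0.3]
grip_width: 1.004
grip_force: 0.0
```

Call:
step_arm(
  commands=[
    {"travel": [-0.04, -0.065, 0.02], "turn": [0, 0, 0]},
    {"travel": [-0.04, -0.065, 0.02], "turn": [0, 0, 0]},
    {"travel": [-0.04, -0.065, 0.02], "turn": [0, 0, 0]},
  ],
)

```text
time: 0.9
position: [0.4327, 0.3355, 0.1635]
tool_rot: [0.117, -3.139, 0.006]
ft_force: [-0.4, -0.9, 0.8]
grip_width: 0.998
grip_force: 0.0
```

```bash
python3 - <<'E'
from h import *
go([.4355,.331,.08],94.5)
a=ctrl.get_image('top')[235:305,180:260];b=ctrl.get_image('scene')[190:280,160:260]
f=lambda i,s:cv2.resize(i,None,fx=s,fy=s,interpolation=cv2.INTER_CUBIC)
o=np.zeros((360,800,3),np.uint8);o[:350,:400]=f(a,5);o[:360,400:]=f(b,4);cv2.imwrite('pics/c2.png',o[:,:,::-1])
E
```

```text
t 0.9 pos [0.4327 0.3355 0.1635] j7 0.94 travel [-0.0025 -0.0044  0.0836] turn [-0.2 -0.1 -0.2]
```

View pics/c2.png

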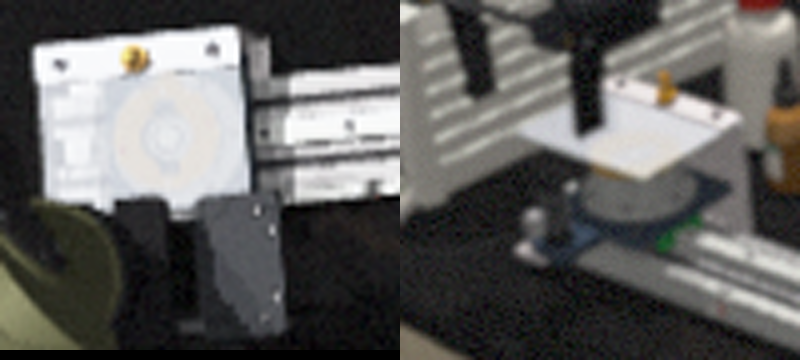

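The fingers straddle the knob: in the scene crop the knob is at about (558,205), scene pixel (199.5,241), which matches the estimate. The hood roof is clear of the fingers. Next I'll descend and grip.

Call:
step_arm(
  commands=[
    {"travel": [-0.0025, -0.004, 0.04], "turn": [0, 0, 0]},
    {"travel": [-0.0025, -0.004, 0.07], "turn": [0, 0, 0]},
    {"travel": [-0.0025, -0.004, 0.083], "turn": [0, 0, 0]},
    {"travel": [-0.0025, -0.004, 0.083], "turn": [0, 0, 0]},
  ],
)

```text
time: 1.4
position: [0.4307, 0.3383, 0.0804]
tool_rot: [0.135, -3.135, 0.003]
ft_force: [0.2, -0.4, 0.1]
grip_width: 1.004
grip_force: 0.0
```

Call:
step_arm(
  commands=[
    {"travel": [0, 0, 0], "turn": [0, 0, 0]},
    {"travel": [0, 0, 0], "turn": [0, 0, 0]},
    {"travel": [0, 0, 0], "turn": [0, 0, 0]},
    {"travel": [0, 0, 0], "turn": [0, 0, 0]},
    {"travel": [0, 0, 0], "turn": [0, 0, 0]},
  ],
  gripper=0.35,
  force=10,
)

```text
time: 1.9
position: [0.433, 0.3379, 0.0827]
tool_rot: [-0.131, 3.138, 0.001]
ft_force: [0.1, 0.4, -0.3]
grip_width: 0.632
grip_force: 0.0
```

Call:
step_arm(
  commands=[
    {"travel": [0, 0, 0], "turn": [0, 0, 0]},
    {"travel": [0, 0, 0], "turn": [0, 0, 0]},
    {"travel": [0, 0, 0], "turn": [0, 0, 0]},
    {"travel": [0, 0, 0], "turn": [0, 0, 0]},
    {"travel": [0, 0, 0], "turn": [0, 0, 0]},
  ],
  gripper=0.0,
  force=10,
)

```text
time: 2.4
position: [0.4327, 0.3379, 0.0821]
tool_rot: [-0.131, 3.139, 0.001]
ft_force: [-0.1, 0.6, -0.9]
grip_width: 0.201
grip_force: 10.0
```

Call:
step_arm(
  commands=[
    {"travel": [0, 0, 0], "turn": [0, 0, 0]},
    {"travel": [0, 0, 0], "turn": [0, 0, 0]},
  ],
)

```text
time: 2.6
position: [0.4327, 0.338, 0.0821]
tool_rot: [-0.131, 3.139, 0.001]
ft_force: [-0.0, 1.4, -1.0]
grip_width: 0.207
grip_force: 10.0
```

Call:
step_arm(
  commands=[
    {"travel": [0, -0.02, 0], "turn": [0, 0, 0]},
    {"travel": [0, -0.04, 0], "turn": [0, 0, 0]},
    {"travel": [0, -0.06, 0], "turn": [0, 0, 0]},
    {"travel": [0, -0.08, 0], "turn": [0, 0, 0]},
    {"travel": [0, -0.095, 0], "turn": [0, 0, 0]},
  ],
)

```text
time: 3.1
position: [0.4402, 0.2444, 0.0822]
tool_rot: [-0.132, 3.139, 0.005]
ft_force: [-0.9, 5.5, -3.7]
grip_width: 0.2
grip_force: 10.0
```

Call:
step_arm(
  commands=[
    {"travel": [0, -0.002, 0], "turn": [0, 0, 0]},
    {"travel": [0, -0.004, 0], "turn": [0, 0, 0]},
  ],
)

```text
time: 3.3
position: [0.4406, 0.2395, 0.0821]
tool_rot: [0.131, -3.138, -0.001]
ft_force: [-1.0, 3.0, -0.4]
grip_width: 0.201
grip_force: 10.0
```

Call:
step_arm(
  commands=[
    {"travel": [0, -0.002, 0], "turn": [0, 0, 0]},
    {"travel": [0, -0.004, 0], "turn": [0, 0, 0]},
  ],
)

```text
time: 3.5
position: [0.441, 0.2352, 0.0821]
tool_rot: [0.133, -3.138, 0.001]
ft_force: [-1.5, -0.7, 3.2]
grip_width: 0.206
grip_force: 10.0
```

Call:
step_arm(
  commands=[
    {"travel": [0, -0.002, 0], "turn": [0, 0, 0]},
    {"travel": [0, -0.004, 0], "turn": [0, 0, 0]},
  ],
)

```text
time: 3.7
position: [0.4414, 0.2303, 0.0821]
tool_rot: [0.131, -3.138, 0.002]
ft_force: [-2.8, -0.8, 2.9]
grip_width: 0.202
grip_force: 10.0
```

Call:
step_arm(
  commands=[
    {"travel": [0, -0.002, 0], "turn": [0, 0, 0]},
    {"travel": [0, -0.002, 0], "turn": [0, 0, 0]},
  ],
)

```text
time: 3.9
position: [0.4415, 0.2287, 0.0821]
tool_rot: [0.131, -3.138, 0.001]
ft_force: [-3.9, -1.7, 4.3]
grip_width: 0.203
grip_force: 10.0
```

Call:
step_arm(
  commands=[
    {"travel": [0, -0.002, 0], "turn": [0, 0, 0]},
    {"travel": [0, -0.002, 0], "turn": [0, 0, 0]},
  ],
)

```text
time: 4.1
position: [0.4416, 0.228, 0.0821]
tool_rot: [0.132, -3.139, -0.002]
ft_force: [-5.2, 2.1, 1.8]
grip_width: 0.202
grip_force: 10.0
```

Call:
step_arm(
  commands=[
    {"travel": [0, -0.002, 0], "turn": [0, 0, 0]},
    {"travel": [0, -0.002, 0], "turn": [0, 0, 0]},
  ],
)

```text
time: 4.3
position: [0.4417, 0.2267, 0.0821]
tool_rot: [0.133, -3.139, -0.003]
ft_force: [-4.5, 3.7, 1.9]
grip_width: 0.207
grip_force: 10.0
```

Call:
step_arm(
  commands=[
    {"travel": [0, 0.002, 0], "turn": [0, 0, 0]},
    {"travel": [0, 0.002, 0], "turn": [0, 0, 0]},
    {"travel": [0, 0.002, 0], "turn": [0, 0, 0]},
    {"travel": [0, 0.002, 0], "turn": [0, 0, 0]},
    {"travel": [0, 0.002, 0], "turn": [0, 0, 0]},
  ],
  gripper=0.8,
)

```text
time: 4.8
position: [0.4423, 0.2268, 0.0821]
tool_rot: [-0.13, 3.138, -0.0]
ft_force: [0.2, 0.2, 0.7]
grip_width: 0.573
grip_force: 0.0
```

Call:
step_arm(
  commands=[
    {"travel": [0, 0, 0], "turn": [0, 0, 0]},
    {"travel": [0, 0, -0.04], "turn": [0, 0, 0]},
    {"travel": [0, 0, -0.09], "turn": [0, 0, 0]},
    {"travel": [0, 0, -0.1], "turn": [0, 0, 0]},
  ],
)

```text
time: 5.2
position: [0.445, 0.2286, 0.1879]
tool_rot: [-0.13, 3.13, 0.008]
ft_force: [1.3, 0.5, -0.1]
grip_width: 0.79
grip_force: 0.0
```

```bash
python3 - <<'E'
from h import *
go([.4,.1,.18],10);s=ctrl.get_state();print(s['joint_positions'])
a=ctrl.get_image('top')[225:305,195:275];b=ctrl.get_image('scene')[200:290,180:280]
f=lambda i,s:cv2.resize(i,None,fx=s,fy=s,interpolation=cv2.INTER_CUBIC)
o=np.zeros((400,800,3),np.uint8);o[:400,:400]=f(a,5);o[:360,400:]=f(b,4);cv2.imwrite('pics/c3.png',o[:,:,::-1])
E
```

```text
t 5.2 pos [0.445  0.2286 0.1879] j7 1.13 travel [ 0.0556 -0.1245  0.0068] turn [ 0.6  0.2 84.8]
[-0.65120858  0.02527776  0.12588449  1.89301961 -0.00371357  1.21368917
  1.1299756 ]
```

View pics/c3.png

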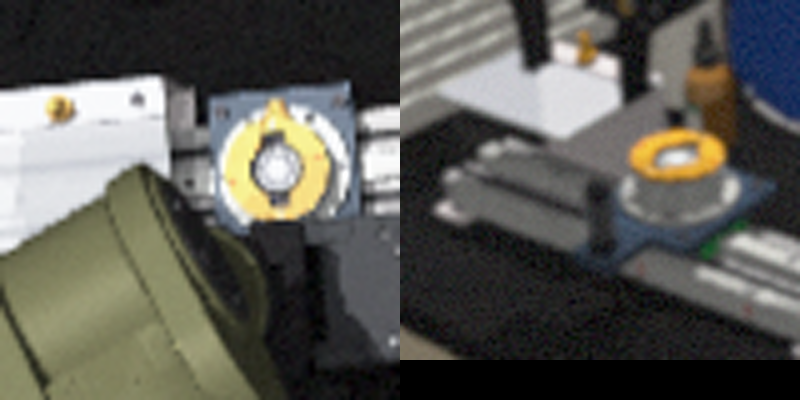

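The carrier is out of the hood. The port ring is at about crop (276,170), top pixel (250.2,259), and unobstructed in the scene view at (249.5,239). I'll check the microscope clearance, then leave for the key.

```bash
python3 - <<'E'
from h import *
print('eyepiece front',ray('top',345,258,.4),ray('top',310,255,.4),'port',ray('top',250.2,259,.086),ray('scene',249.5,239.2,.086))
s=ctrl.get_state();R=Ro.from_rotvec(s['tool_rot']);
for p in([.42,.1,.2],[.42,0,.2],[.42,-.1,.2],[.505,-.2865,.12]):print(np.round(R.inv().apply(np.array(p)-s['position']),3))
E
```

```text
eyepiece front [ 0.50307752 -0.03450504  0.4       ] [0.51118705 0.04521665 0.4       ] port [0.52170973 0.23332582 0.086     ] [0.51685461 0.22704721 0.086     ]
[ 0.034 -0.125 -0.016]
[ 0.042 -0.225 -0.016]
[ 0.051 -0.325 -0.017]
[-0.018 -0.518  0.063]
```

Call:
step_arm(
  commands=[
    {"travel": [0.03, -0.04, -0.015], "turn": [0, 0, 0]},
    {"travel": [0.034, -0.09, -0.015], "turn": [0, 0, 0]},
    {"travel": [0.034, -0.14, -0.015], "turn": [0, 0, 0]},
    {"travel": [0.034, -0.19, -0.015], "turn": [0, 0, 0]},
    {"travel": [0.034, -0.23, -0.015], "turn": [0, 0, 0]},
  ],
  gripper=0.8,
)

```text
time: 5.8
position: [0.4259, -0.0077, 0.1953]
tool_rot: [0.129, -3.136, 0.001]
ft_force: [0.1, 0.3, -0.3]
grip_width: 0.801
grip_force: 0.0
```

Call:
step_arm(
  commands=[
    {"travel": [0.005, -0.05, 0], "turn": [0, 0, 0]},
    {"travel": [0.005, -0.1, 0], "turn": [0, 0, 0]},
    {"travel": [0.005, -0.15, 0], "turn": [0, 0, 0]},
    {"travel": [0.0, -0.2, 0], "turn": [0, 0, 0]},
    {"travel": [-0.01, -0.25, 0], "turn": [0, 0, 8]},
  ],
)

```text
time: 6.3
position: [0.4563, -0.2536, 0.1956]
tool_rot: [-0.093, -3.139, -0.001]
ft_force: [0.2, -0.3, 0.4]
grip_width: 0.803
grip_force: 0.0
```

Call:
step_arm(
  commands=[
    {"travel": [-0.01, -0.03, 0], "turn": [0, 0, 40]},
    {"travel": [-0.01, -0.03, 0], "turn": [0, 0, 40]},
    {"travel": [-0.01, -0.03, 0], "turn": [0, 0, 40]},
    {"travel": [-0.01, -0.03, 0], "turn": [0, 0, 40]},
    {"travel": [-0.01, -0.03, 0], "turn": [0, 0, 40]},
  ],
)

```text
time: 6.8
position: [0.4648, -0.282, 0.1948]
tool_rot: [-1.164, -2.914, 0.001]
ft_force: [0.5, 0.7, -0.2]
grip_width: 0.805
grip_force: 0.0
```

```bash
cat >> h.py <<'E'
def ring(n,im,box):
    h=cv2.cvtColor(im,cv2.COLOR_RGB2HSV);x0,y0,x1,y1=box
    k=(h[...,0]>12)&(h[...,0]<32)&(h[...,1]>70)&(h[...,2]>110);z=np.zeros(k.shape,np.uint8);z[y0:y1,x0:x1]=k[y0:y1,x0:x1]*255
    z=cv2.morphologyEx(z,cv2.MORPH_OPEN,np.ones((2,2)))
    c=max(cv2.findContours(z,cv2.RETR_EXTERNAL,cv2.CHAIN_APPROX_NONE)[0],key=cv2.contourArea);e=cv2.fitEllipse(cv2.convexHull(c))
    return e,ray(n,*e[0],.086)
E
python3 - <<'E'
from h import *
a=ctrl.get_image('top');b=ctrl.get_image('scene');cv2.imwrite('pics/top4.png',a[:,:,::-1]);cv2.imwrite('pics/scene4.png',b[:,:,::-1])
print(ring('top',a,(230,240,275,280)));print(ring('scene',b,(225,225,275,252)))
go([.5055,-.2865,.12],134)
f=lambda i,s:cv2.resize(i,None,fx=s,fy=s,interpolation=cv2.INTER_CUBIC)
o=np.zeros((400,800,3),np.uint8);o[:400,:400]=f(a[240:280,230:270],10);o[:400,400:]=f(b[215:255,230:270],10);cv2.imwrite('pics/c4.png',o[:,:,::-1])
E
```

```text
(((251.21743774414062, 258.30902099609375), (19.950939178466797, 23.957944869995117), 8.279394149780273), array([0.52370498, 0.23030931, 0.086     ]))
(((249.91334533691406, 239.4719696044922), (13.991703033447266, 24.774316787719727), 85.7078628540039), array([0.51647083, 0.2251491 , 0.086     ]))
t 6.9 pos [ 0.465  -0.2819  0.1951] j7 1.41 travel [-0.0329  0.0246  0.075 ] turn [  0.   -0.2 -87.2]
```

View pics/c4.png

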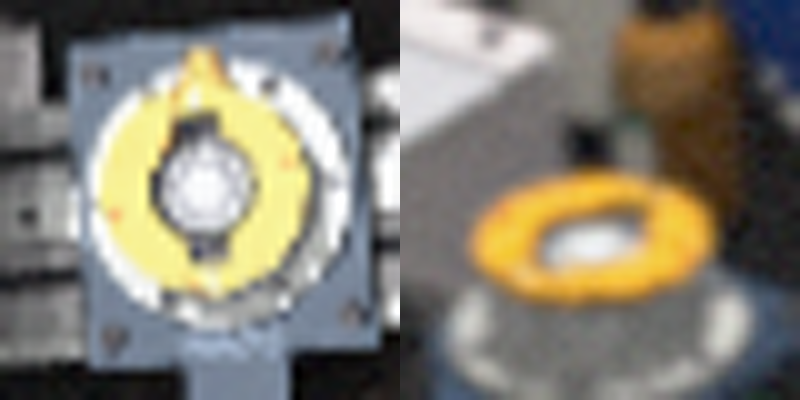

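The port stands clear of the hood. In the top crop the ring centre is at about (203,185), which is pixel (250.0,258.1); the slots at (195,125) and (208,245) give an axis of about 5°. In the scene crop the ellipse centre is at about (595,237), pixel (249.1,238.3).

```bash
python3 - <<'E'
from h import *
print('port top',ray('top',250,258.1,.086),'scene',ray('scene',249.1,238.3,.086),ray('scene',249.9,239.5,.086))
print('slot pts',ray('top',230+19.1,240+12.1,.086),ray('top',230+20.4,240+24,.086))
print('wash',ray('top',192,200,.14),'dropper',ray('top',220,214,.1), ray('scene',248+0,205,.12))
E
```

```text
port top [0.52437954 0.23391664 0.086     ] scene [0.51973171 0.23132358 0.086     ] [0.51633915 0.22507064 0.086     ]
slot pts [0.54218426 0.23657532 0.086     ] [0.50693791 0.23274443 0.086     ]
wash [0.6914597 0.3926685 0.14     ] dropper [0.65540579 0.32048834 0.1       ] [0.6173317  0.32766933 0.12      ]
```

Call:
step_arm(
  commands=[
    {"travel": [-0.033, 0.025, 0.03], "turn": [0, 0, 93]},
    {"travel": [-0.033, 0.025, 0.05], "turn": [0, 0, 93]},
    {"travel": [-0.033, 0.025, 0.05], "turn": [0, 0, 93]},
    {"travel": [-0.033, 0.025, 0.05], "turn": [0, 0, 93]},
    {"travel": [-0.033, 0.025, 0.05], "turn": [0, 0, 93]},
  ],
)

```text
time: 7.4
position: [0.5063, -0.2865, 0.1454]
tool_rot: [-2.149, -2.289, 0.003]
ft_force: [-0.2, 0.0, -0.0]
grip_width: 0.801
grip_force: 0.0
```

Call:
step_arm(
  commands=[
    {"travel": [0, 0, 0.005], "turn": [0, 0, 50]},
    {"travel": [0, 0, 0.005], "turn": [0, 0, 50]},
    {"travel": [0, 0, 0.005], "turn": [0, 0, 50]},
    {"travel": [0, 0, 0.005], "turn": [0, 0, 50]},
    {"travel": [0, 0, 0.005], "turn": [0, 0, 50]},
  ],
)

```text
time: 7.9
position: [0.5064, -0.2864, 0.1409]
tool_rot: [-2.839, -1.343, 0.002]
ft_force: [0.4, -0.6, -0.7]
grip_width: 0.801
grip_force: 0.0
```

```bash
python3 - <<'E'
from h import *
go([.5055,-.2865,.04],134)
E
```

```text
t 7.9 pos [ 0.5064 -0.2864  0.1409] j7 0.08 travel [-0.0006 -0.0005  0.1009] turn [-0.1  0.1  6.6]
```

Call:
step_arm(
  commands=[
    {"travel": [-0.0005, 0, 0.045], "turn": [0, 0, 6.6]},
    {"travel": [-0.0005, 0, 0.08], "turn": [0, 0, 6.6]},
    {"travel": [-0.0005, 0, 0.1], "turn": [0, 0, 6.6]},
    {"travel": [-0.0005, 0, 0.1], "turn": [0, 0, 6.6]},
  ],
)

```text
time: 8.3
position: [0.5038, -0.2855, 0.0381]
tool_rot: [-2.905, -1.184, 0.009]
ft_force: [-1.2, -0.4, -0.2]
grip_width: 0.803
grip_force: 0.0
```

Call:
step_arm(
  commands=[
    {"travel": [0, 0, 0], "turn": [0, 0, 0]},
    {"travel": [0, 0, 0], "turn": [0, 0, 0]},
    {"travel": [0, 0, 0], "turn": [0, 0, 0]},
    {"travel": [0, 0, 0], "turn": [0, 0, 0]},
    {"travel": [0, 0, 0], "turn": [0, 0, 0]},
  ],
  gripper=0.0,
  force=15,
)

```text
time: 8.8
position: [0.5073, -0.2872, 0.0427]
tool_rot: [2.91, 1.183, 0.002]
ft_force: [-0.1, -0.3, 0.4]
grip_width: 0.433
grip_force: 0.0
```

Call:
step_arm(
  commands=[
    {"travel": [0, 0, 0], "turn": [0, 0, 0]},
    {"travel": [0, 0, 0], "turn": [0, 0, 0]},
    {"travel": [0, 0, 0], "turn": [0, 0, 0]},
    {"travel": [0, 0, 0], "turn": [0, 0, 0]},
    {"travel": [0, 0, 0], "turn": [0, 0, 0]},
  ],
  force=30,
)

```text
time: 9.3
position: [0.5065, -0.2866, 0.0422]
tool_rot: [-2.909, -1.182, 0.0]
ft_force: [-3.2, 2.6, 6.0]
grip_width: 0.158
grip_force: 30.4
```

```bash
python3 - <<'E'
from h import *
s=ctrl.get_state();print(s['position'],s['grip_width']*87,s['ft_force'])
go([.5055,-.2865,.04],134)
b=ctrl.get_image('scene');cv2.imwrite('pics/scene5.png',b[:,:,::-1])
k=red(b,(400,310,440,360));p=cv2.findNonZero(k);print(len(p),p.reshape(-1,2).mean(0),proj('scene',[s['position'][0],s['position'][1],.039]))
E
```

```text
[ 0.5064945  -0.28660522  0.0422006 ] 13.783545332247318 [-3.20781062  2.59662588  6.00339731]
t 9.3 pos [ 0.5065 -0.2866  0.0422] j7 0.07 travel [-0.0006 -0.0008  0.0022] turn [-0.1 -0.   0.2]
93 [422.75268817 335.67741935] (np.float64(420.3321678807421), np.float64(332.8026548540768))
```

Call:
step_arm(
  commands=[
    {"travel": [0, 0, -0.03], "turn": [0, 0, 0]},
    {"travel": [0, 0, -0.07], "turn": [0, 0, 0]},
    {"travel": [0, 0, -0.11], "turn": [0, 0, 0]},
    {"travel": [-0.01, -0.02, -0.15], "turn": [0, 0, -8]},
    {"travel": [-0.021, -0.058, -0.17], "turn": [0, 0, -16]},
  ],
  force=45,
)

```text
time: 9.85
position: [0.4548, -0.2637, 0.2146]
tool_rot: [2.714, 1.567, -0.001]
ft_force: [-1.1, 0.8, 1.2]
grip_width: 0.159
grip_force: 45.4
```

Call:
step_arm(
  commands=[
    {"travel": [0, 0, 0], "turn": [0, 0, -42]},
    {"travel": [0, 0, 0], "turn": [0, 0, -42]},
    {"travel": [0, 0, 0], "turn": [0, 0, -42]},
    {"travel": [0, 0, 0], "turn": [0, 0, -42]},
    {"travel": [0, 0, 0], "turn": [0, 0, -42]},
  ],
)

```text
time: 10.35
position: [0.453, -0.261, 0.2112]
tool_rot: [1.973, 2.444, 0.001]
ft_force: [0.3, -0.6, -1.8]
grip_width: 0.16
grip_force: 45.3
```

Call:
step_arm(
  commands=[
    {"travel": [0, 0, 0], "turn": [0, 0, -42]},
    {"travel": [0, 0, 0], "turn": [0, 0, -42]},
    {"travel": [0, 0, 0], "turn": [0, 0, -42]},
    {"travel": [0, 0, 0], "turn": [0, 0, -42]},
    {"travel": [0, 0, 0], "turn": [0, 0, -42]},
  ],
)

```text
time: 10.85
position: [0.4529, -0.2612, 0.2111]
tool_rot: [0.967, 2.988, -0.0]
ft_force: [-0.0, 0.4, -2.2]
grip_width: 0.156
grip_force: 45.3
```

```bash
python3 - <<'E'
from h import *
go([.44,-.2,.21],94.5);go([.43,-.0,.21],94.5)
E
```

```text
t 10.85 pos [ 0.4529 -0.2612  0.2111] j7 1.49 travel [0.0463 0.042  0.0011] turn [ -0.    0.  -40.4]
t 10.85 pos [ 0.4529 -0.2612  0.2111] j7 1.49 travel [0.1716 0.1982 0.001 ] turn [ -0.    0.  -40.4]
```

Call:
step_arm(
  commands=[
    {"travel": [0.02, 0.02, 0], "turn": [0, 0, -8.5]},
    {"travel": [0.046, 0.042, 0], "turn": [0, 0, -17]},
    {"travel": [0.077, 0.08, 0], "turn": [0, 0, -25]},
    {"travel": [0.108, 0.12, 0], "turn": [0, 0, -33.5]},
    {"travel": [0.139, 0.159, 0], "turn": [0, 0, -40.4]},
  ],
)

```text
time: 11.35
position: [0.4344, -0.0494, 0.2115]
tool_rot: [-0.123, 3.137, 0.002]
ft_force: [0.3, -0.1, -1.4]
grip_width: 0.156
grip_force: 45.4
```

```bash
python3 - <<'E'
from h import *
go([.43,0.15,.2],94.5);go([.5235,.234,.16],94.5)
E
```

```text
t 11.35 pos [ 0.4344 -0.0494  0.2115] j7 1.57 travel [-0.0112  0.1991  0.0117] turn [ 0.1  0.1 -0. ]
t 11.35 pos [ 0.4344 -0.0494  0.2115] j7 1.57 travel [-0.1109  0.2755  0.0521] turn [ 0.1  0.1 -0. ]
```

Call:
step_arm(
  commands=[
    {"travel": [-0.008, 0.05, 0], "turn": [0, 0, 0]},
    {"travel": [-0.01, 0.1, 0], "turn": [0, 0, 0]},
    {"travel": [-0.012, 0.15, 0], "turn": [0, 0, 0]},
    {"travel": [-0.014, 0.2, 0], "turn": [0, 0, 0]},
    {"travel": [-0.03, 0.245, 0], "turn": [0, 0, 0]},
  ],
)

```text
time: 11.85
position: [0.4452, 0.198, 0.2111]
tool_rot: [0.118, -3.139, -0.002]
ft_force: [0.8, -1.8, -0.7]
grip_width: 0.152
grip_force: 45.4
```

Call:
step_arm(
  commands=[
    {"travel": [-0.04, 0.025, 0.02], "turn": [0, 0, 0]},
    {"travel": [-0.081, 0.031, 0.045], "turn": [0, 0, 0]},
    {"travel": [-0.081, 0.031, 0.052], "turn": [0, 0, 0]},
    {"travel": [-0.081, 0.031, 0.052], "turn": [0, 0, 0]},
    {"travel": [-0.081, 0.031, 0.052], "turn": [0, 0, 0]},
  ],
)

```text
time: 12.35
position: [0.5247, 0.2319, 0.1598]
tool_rot: [-0.115, 3.139, 0.0]
ft_force: [-0.5, 0.1, -0.8]
grip_width: 0.16
grip_force: 45.4
```

```bash
python3 - <<'E'
from h import *
go([.5235,.234,.131],94.5)
s=ctrl.get_state();p=s['position']
b=ctrl.get_image('scene');a=ctrl.get_image('top')
for z in(-.04,-.021,0.01):print(z,proj('scene',p+[0,0,z]))
x,y,w=215,190,75
o=cv2.resize(b[y:y+w,x:x+w+25],None,fx=8,fy=8,interpolation=cv2.INTER_CUBIC);cv2.imwrite('pics/c6.png',o[:,:,::-1])
k=red(b,(230,190,275,250));q=cv2.findNonZero(k);print(len(q),cv2.boundingRect(q),q.reshape(-1,2).mean(0))
E
```

```text
t 12.35 pos [0.5247 0.2319 0.1598] j7 1.28 travel [0.001  0.0022 0.0288] turn [ 0.   0.  -0.3]
-0.04 (np.float64(249.4589996494281), np.float64(226.41476613048548))
-0.021 (np.float64(249.0058774895502), np.float64(220.03672581036784))
0.01 (np.float64(248.25092129675926), np.float64(209.41014105265046))
44 (242, 211, 6, 10) [245.18181818 215.61363636]
```

View pics/c6.png

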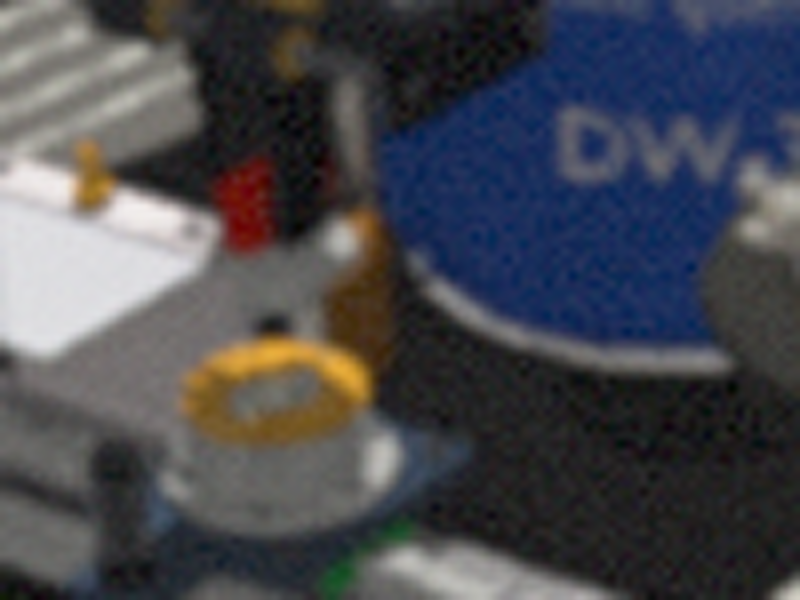

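The scene crop shows the key held centred in the fingers, with wing ends at crop x of about 212 and 340. The port ellipse at about (278,388) sits roughly under it, and the remaining offset is the 1–2 mm already computed. I'll correct for that and lower in steps.

Call:
step_arm(
  commands=[
    {"travel": [0.001, 0.002, 0.01], "turn": [0, 0, 0]},
    {"travel": [0.001, 0.002, 0.025], "turn": [0, 0, 0]},
    {"travel": [0.001, 0.002, 0.03], "turn": [0, 0, 0]},
    {"travel": [0.001, 0.002, 0.03], "turn": [0, 0, 0]},
  ],
)

```text
time: 12.85
position: [0.5226, 0.2339, 0.128]
tool_rot: [0.116, -3.137, 0.002]
ft_force: [0.6, -0.5, -1.4]
grip_width: 0.161
grip_force: 45.4
```

Call:
step_arm(
  commands=[
    {"travel": [0, 0, 0.003], "turn": [0, 0, 0]},
    {"travel": [0, 0, 0.005], "turn": [0, 0, 0]},
    {"travel": [0, 0, 0.006], "turn": [0, 0, 0]},
    {"travel": [0, 0, 0.006], "turn": [0, 0, 0]},
  ],
)

```text
time: 13.25
position: [0.523, 0.2349, 0.1232]
tool_rot: [0.117, -3.138, -0.001]
ft_force: [-2.5, 1.2, -0.7]
grip_width: 0.158
grip_force: 45.2
```

Call:
step_arm(
  commands=[
    {"travel": [0, 0, 0.002], "turn": [0, 0, 0]},
    {"travel": [0, 0, 0.004], "turn": [0, 0, 0]},
    {"travel": [0, 0, 0.004], "turn": [0, 0, 0]},
  ],
)

```text
time: 13.55
position: [0.523, 0.235, 0.1195]
tool_rot: [0.117, -3.138, -0.001]
ft_force: [-4.5, 1.5, 2.1]
grip_width: 0.155
grip_force: 45.3
```

Call:
step_arm(
  commands=[
    {"travel": [0, 0, 0.002], "turn": [0, 0, 0]},
    {"travel": [0, 0, 0.003], "turn": [0, 0, 0]},
    {"travel": [0, 0, 0.003], "turn": [0, 0, 0]},
  ],
)

```text
time: 13.85
position: [0.523, 0.235, 0.117]
tool_rot: [0.117, -3.138, -0.001]
ft_force: [-6.0, 1.4, 3.7]
grip_width: 0.152
grip_force: 45.4
```

It is entering: z force is about what the plate spring should give, and the lateral force is -6 N in x. I'll ease 1 mm toward -x and keep pushing.

Call:
step_arm(
  commands=[
    {"travel": [0.0015, 0, 0.002], "turn": [0, 0, 0]},
    {"travel": [0.0015, 0, 0.004], "turn": [0, 0, 0]},
    {"travel": [0.0015, 0, 0.004], "turn": [0, 0, 0]},
  ],
)

```text
time: 14.15
position: [0.5228, 0.235, 0.1135]
tool_rot: [-0.116, 3.138, 0.002]
ft_force: [-4.0, 1.6, 5.3]
grip_width: 0.156
grip_force: 45.5
```

Call:
step_arm(
  commands=[
    {"travel": [0, 0, 0.002], "turn": [0, 0, 0]},
    {"travel": [0, 0, 0.003], "turn": [0, 0, 0]},
    {"travel": [0, 0, 0.003], "turn": [0, 0, 0]},
  ],
)

```text
time: 14.45
position: [0.5229, 0.235, 0.1115]
tool_rot: [-0.116, 3.138, 0.003]
ft_force: [-6.0, 0.9, 11.0]
grip_width: 0.158
grip_force: 45.7
```

Call:
step_arm(
  commands=[
    {"travel": [0.002, 0, 0], "turn": [0, 0, 0]},
    {"travel": [0.002, 0, 0], "turn": [0, 0, 0]},
  ],
)

```text
time: 14.65
position: [0.5226, 0.2349, 0.1116]
tool_rot: [-0.116, 3.134, 0.004]
ft_force: [-1.8, 0.7, 6.3]
grip_width: 0.158
grip_force: 45.6
```

Call:
step_arm(
  commands=[
    {"travel": [0, 0, 0], "turn": [0, 0, 4]},
    {"travel": [0, 0, 0], "turn": [0, 0, 8]},
    {"travel": [0, 0, 0], "turn": [0, 0, 12]},
    {"travel": [0, 0, 0], "turn": [0, 0, 16]},
  ],
  force=55,
)

```text
time: 15.05
position: [0.5227, 0.2357, 0.1117]
tool_rot: [0.325, 3.119, 0.006]
ft_force: [-0.8, 2.6, 6.5]
grip_width: 0.153
grip_force: 55.2
```

```bash
python3 - <<'E'
from h import *
s=ctrl.get_state();print(s['ft_force'],s['torque'],s['grip_width']);go([.523,.235,.1115],18.5)
E
```

```text
[-0.823544    2.6277062   6.53453168] [0.64665037 0.23841347 0.12186585] 0.15272860870801608
t 15.05 pos [0.5227 0.2357 0.1117] j7 1.02 travel [-0.0004 -0.0006  0.0002] turn [ 0.4  0.1 59.6]
```

Call:
step_arm(
  commands=[
    {"travel": [0, -0.0005, 0.001], "turn": [0, 0, 6]},
    {"travel": [0, -0.0005, 0.001], "turn": [0, 0, 12]},
    {"travel": [0, -0.0005, 0.001], "turn": [0, 0, 18]},
    {"travel": [0, -0.0005, 0.001], "turn": [0, 0, 24]},
    {"travel": [0, -0.0005, 0.001], "turn": [0, 0, 30]},
  ],
)

```text
time: 15.55
position: [0.5235, 0.2363, 0.1116]
tool_rot: [1.122, 2.929, 0.012]
ft_force: [-0.4, 3.3, 9.4]
grip_width: 0.157
grip_force: 55.5
```

Call:
step_arm(
  commands=[
    {"travel": [0, 0, 0], "turn": [0, 0, 6]},
    {"travel": [0, 0, 0], "turn": [0, 0, 12]},
    {"travel": [0, 0, 0], "turn": [0, 0, 18]},
    {"travel": [0, 0, 0], "turn": [0, 0, 24]},
    {"travel": [0, 0, 0], "turn": [0, 0, 28]},
  ],
)

```text
time: 16.05
position: [0.5239, 0.2359, 0.1116]
tool_rot: [1.797, 2.572, 0.013]
ft_force: [0.8, 3.7, 9.1]
grip_width: 0.158
grip_force: 55.7
```

```bash
python3 - <<'E'
from h import *
s=ctrl.get_state();print(s['ft_force'],s['torque'],s['grip_width']);go([.523,.235,.1115],16.5)
E
```

```text
[0.82286928 3.69270867 9.05436858] [ 0.55341066 -0.00517025  0.25441846] 0.1575264762116703
t 16.05 pos [0.5239 0.2359 0.1116] j7 0.05 travel [-0.0006 -0.0011  0.0001] turn [ 0.5 -0.1  3.6]
```

Call:
step_arm(
  commands=[
    {"travel": [0, 0, 0], "turn": [0, 0, 2]},
    {"travel": [0, 0, 0], "turn": [0, 0, 4]},
    {"travel": [0, 0, 0], "turn": [0, 0, 4]},
  ],
)

```text
time: 16.35
position: [0.5239, 0.2358, 0.1116]
tool_rot: [1.883, 2.51, 0.013]
ft_force: [-0.0, 3.2, 9.5]
grip_width: 0.158
grip_force: 55.7
```

```bash
python3 - <<'E'
from h import *
s=ctrl.get_state();print(s['ft_force'],s['torque'],s['grip_width']);go([.523,.235,.1115],16.5)
b=ctrl.get_image('scene');a=ctrl.get_image('top')
o=np.zeros((480,800,3),np.uint8);o[:480,:480]=cv2.resize(b[200:260,220:280],None,fx=8,fy=8,interpolation=cv2.INTER_CUBIC)
o[:320,480:]=cv2.resize(a[230:310,200:280],None,fx=4,fy=4,interpolation=cv2.INTER_CUBIC);cv2.imwrite('pics/c7.png',o[:,:,::-1])
E
```

```text
[-0.04836355  3.17343865  9.512498  ] [ 0.58031323 -0.01152564  0.13469104] 0.15785602209844746
t 16.35 pos [0.5239 0.2358 0.1116] j7 -0.01 travel [-0.0005 -0.0011  0.0001] turn [ 0.5 -0.1 -0.2]
```

View pics/c7.png

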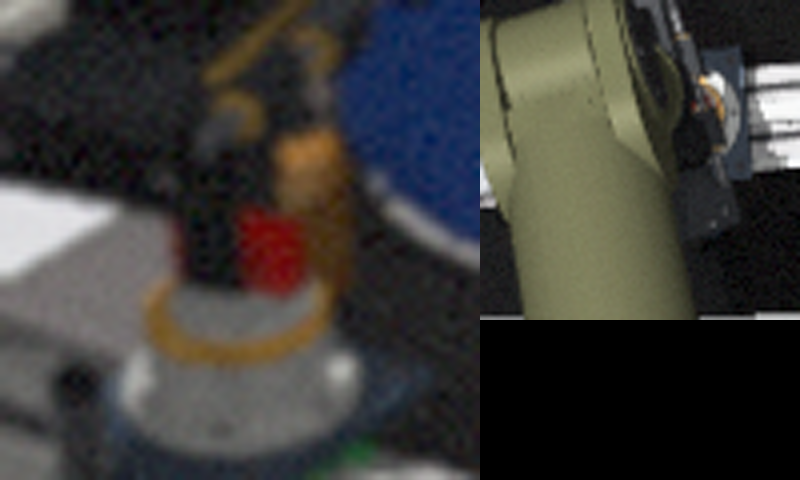

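The key is seated with its flange flat on the brass rim at about crop (250,320), and it has turned with the wing. I'll feel for the stop with a few more degrees.

Call:
step_arm(
  commands=[
    {"travel": [0, -0.001, 0], "turn": [0, 0, 2]},
    {"travel": [0, -0.001, 0], "turn": [0, 0, 4]},
    {"travel": [0, -0.001, 0], "turn": [0, 0, 4]},
  ],
)

```text
time: 16.75
position: [0.5238, 0.2356, 0.1117]
tool_rot: [1.968, 2.442, 0.016]
ft_force: [2.8, 3.8, 7.2]
grip_width: 0.159
grip_force: 55.6
```

```bash
python3 - <<'E'
from h import *
s=ctrl.get_state();print(s['ft_force'],s['torque'],s['grip_width'],s['grip_force']);go([.523,.235,.1115],16.5)
E
```

```text
[2.80772395 3.78135058 7.15248073] [ 0.66698343 -0.59045611  0.1399383 ] 0.15949408375427027 55.627548387274146
t 16.75 pos [0.5238 0.2356 0.1117] j7 -0.08 travel [-0.0004 -0.0009  0.0002] turn [ 0.6 -0.1 -4.2]
```

Call:
step_arm(
  commands=[
    {"travel": [0, 0, 0.0005], "turn": [0, 0, 3]},
    {"travel": [0, 0, 0.0005], "turn": [0, 0, 3]},
    {"travel": [0, 0, 0.0005], "turn": [0, 0, 3]},
  ],
)

```text
time: 17.05
position: [0.524, 0.2357, 0.1117]
tool_rot: [2.031, 2.391, 0.017]
ft_force: [2.4, 2.9, 10.3]
grip_width: 0.157
grip_force: 55.8
```

```bash
python3 - <<'E'
from h import *
for i in range(3):
    b=ctrl.get_image('scene');s=ctrl.get_state();print(np.round(s['ft_force'],1),np.round(s['torque'],2),s['grip_width'],s['grip_force'])
go([.523,.235,.1115],16.5)
k=red(b,(232,215,270,245));q=cv2.findNonZero(k);r=cv2.boundingRect(q);print(r)
p=s['position']
for yaw in(-74,-78,-82,-70,-66):
    c=np.radians(yaw);print(yaw,[np.round(proj('scene',[p[0]+e*.023*np.cos(c)+w*.007*np.sin(c),p[1]+e*.023*np.sin(c)-w*.007*np.cos(c),.108]),1) for e,w in((-1,-1),(-1,1),(1,-1),(1,1))])
E
```

```text
[ 1.7  2.6 10.1] [ 0.57 -0.4   0.22] 0.15596224703795683 55.816902285441756
[2.5 2.8 9.3] [ 0.66 -0.45  0.24] 0.15751881389302264 55.81679407507181
[2.7 3.7 9.2] [ 0.58 -0.42  0.2 ] 0.1576826383291682 55.81707950681448
t 17.2 pos [0.5241 0.2357 0.1117] j7 -0.13 travel [-0.0005 -0.0012  0.0001] turn [ 0.7 -0.1 -7.2]
(251, 227, 7, 10)
-74 [array([242.2, 227.3]), array([239.6, 229.6]), array([257.4, 230.4]), array([255. , 232.7])]
-78 [array([242.7, 227.1]), array([239.8, 229.3]), array([257.3, 230.7]), array([254.5, 233. ])]
-82 [array([243.1, 226.9]), array([240., 229.]), array([257.1, 231. ]), array([254. , 233.2])]
-70 [array([241.8, 227.6]), array([239.5, 229.9]), array([257.5, 230.1]), array([255.4, 232.5])]
-66 [array([241.3, 227.8]), array([239.4, 230.2]), array([257.6, 229.8]), array([255.8, 232.2])]
```

```bash
python3 -c "
from bench import ctrl
print(ctrl.close_job())"
```

```text
the job is handed in; nothing more can be done
None
```

I handed the job in at about 17 s, with no verdict returned: the carrier is in the first station, and the key is gripped at 55 N, pushed in flange on rim and turned about 85° by the tool. The stop is inferred from rising torque (about 0.22 N m) rather than read directly, and nothing was seen to tip over.

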